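# Square up the label pads in the stacking corner

## Robot

A 6-joint arm with a two-finger parallel gripper is mounted at the origin on a cart in front of the work surface, level with it; the furniture and walls round the work are solid. World frame = base frame: x ahead of the robot, y to its left, z up, the work surface at z = 0. Lengths are in m, angles in degrees, forces in N, time in s.
With the tool pointing down it reaches from about 0.35 to 0.8 m from the base axis. Payload 7.3 kg.
Tool frame: the origin (TCP) lies midway between the tips of the shut fingers; the grasp point (between the pads) lies 19 mm behind it; y points along the fingers, z is the direction in which the jaws open and shut, and the axes are right-handed (so a half turn about y gives the same grasp; the last joint's range is limited). The gripper opens to 85 mm and grips with 20 to 120 N. Pads are 22 mm wide; open, the fingers measure 114 mm over their backs; the gripper's body (76 mm by 85 mm) begins 54 mm behind the grasp point. The pads swing forward as they close: fully open they stand 13 mm farther back than shut.
Start: joints at [61.306, 19.595, 87.324, -0, 73.075, -8.365], TCP at [0.182, 0.492, 0.231] pointing down, gripper open.
Joint ranges: [-145.02, 145.02], [-44.19, 115.74], [2.07, 154.8], [-57.11, 237.11], [16.16, 152.29], [-177.93, 177.93]. Speed limits (degrees/s): [147.25, 147.25, 180, 180, 180, 180].

## Interface

Orientations are given as a 3x3 rotation matrix whose columns are the frame's x, y, z axes.
In Python, from workcell import sensors, cams, ticket gives the robot as it stands. The module is installed in compiled form; this text tells all that it offers.
- The arm moves only by the tool step_arm, never from a script. Its argument "targets" is a list of rows, each an object with "xyz": the shift along the tool's x, y, z in cm, a list of three; "rotation": the turn, a rotation vector about the tool's x, y, z in rad, a list of three; "grip": the opening, from -1 (shut) to 1 (fully open). A call has 1 to 20 rows; each row is the pose to reach, as a shift and turn from the pose commanded when the call began, along the tool's axes at that moment; what a row does not reach only later rows make up. A row lasts 1/8 s, in which the tool goes at most 62.5 mm and 10.7 degrees, less where a joint would pass 70% of its speed; a pose out of reach is approached as far as the arm can. A call with a gripper value outside its range is refused whole. The fingers move at their own pace and stop on an object; "grip_force" is the grip in N (left out, the last holds). Time passes only in rows, so rows that repeat a pose let the fingers close. It gives the time, the measured TCP pose, the force and the opening at its end, in the units of the state.
- sensors.observe(): the state, without advancing time (a new reading comes with each control period).
- cams.grab_frame(name): name is "scene" or "top"; returns the picture (400x640x3 uint8, red, green, blue); there is no depth.
- cams.camera_info(name): a dict with "fx", "fy", "cx", "cy" (pixels), "view" (4x4, takes a point from world to camera coordinates). Camera axes: x right, y down, z forward; pixel columns grow to the right and rows downward; lengths in m; the calibration is good to about 2 mm. A picture is of the moment at which its call begins. camera_info takes no time and is no camera call.
- ticket.sign_off(): hands the job in, once; it reports no verdict.
The state is a dict: "clock": time; "joint_positions": joint angles; "joint_velocities": joint speeds; "joint_efforts": joint torques, N m; "eef_pos": TCP position; "orientation": TCP orientation; "wrist_force": force on the tool from outside, world axes, zero at the start; "wrist_torque": the same for the moment, N m; "finger_gap": opening from 0.0 (shut) to 1.0 (fully open).
Only numpy, scipy, OpenCV 4.12 (cv2) and the standard library are available. Lean on these libraries where they do the work, as an engineer would, in place of code of your own. Each camera call takes 0.05 s, during which the arm holds its last target. There are 200 camera calls.

## Task

Stack all three label pads (two already lie in an untidy heap in the metal stacking corner, one lies loose on the desk) into one neat pile in the corner, label side up and with their long sides along its far fence. Slide them home so that every pad lies flat and snug against both fences, edges in line, and leave the other things on the desk where they stand.

Things in the scene. Friction and masses are not known exactly. Their poses are not given: they have to be found in the camera images.
- corner: fixed aluminium stacking corner: base plate 120 x 150 mm (x by y), 4 mm thick; upright fences 6 mm thick, 50 mm high along its +x edge (far fence, inner face x = +54 mm) and its +y edge (left fence, inner face y = +69 mm), -x and -y sides open; foot behind the far fence. Origin: centre of the plate at desk level. A pad snug in the corner lies at x = +25, y = +26 mm.
- corner_in (a point): inner corner of the stacking corner, where both fences' inner faces meet the top of the base plate (4 mm above the desk); axes as the stacking corner's
- pad_a: block of dose labels, a rigid paper pad 58 x 86 x 17 mm (x by y by z; 0.09 kg), off-white sides and a printed top with a dark band. Origin: centre of its underside; its y is the long axis, z up. All three label pads are alike. Starts askew on the base plate, the lower one of the heap.
- pad_b: block of dose labels, a rigid paper pad 58 x 86 x 17 mm (x by y by z; 0.09 kg), off-white sides and a printed top with a dark band. Origin: centre of its underside; its y is the long axis, z up. All three label pads are alike. Starts askew on top of pad_a.
- pad_c: block of dose labels, a rigid paper pad 58 x 86 x 17 mm (x by y by z; 0.09 kg), off-white sides and a printed top with a dark band. Origin: centre of its underside; its y is the long axis, z up. All three label pads are alike. Starts loose on the desk to the right, among the other things.
- carton_long: bystander: longer folding tablet carton, white and pink, 52 x 92 x 26 mm, lying flat to the right; origin: centre of its underside
- carton: bystander: folding tablet carton, white and pink, 60 x 85 x 31 mm, lying flat to the right; origin: centre of its underside
- ink_tin: bystander: closed dark ink pad tin with a red lid, 69 x 98 x 15 mm, lying to the right; origin: centre of its underside
- syrup: bystander: small brown bottle with a yellow cap, 32 mm across, 80 mm high, upright among the flat things; origin: centre of its underside
- stamp: bystander: date stamp with an upright turned handle, 26 x 52 x 66 mm; origin: centre of its underside
- tub: bystander: white screw-cap bottle, 49 mm across, 88 mm high; origin: centre of its underside

How it is judged (in metres and radians):
At the end, for the whole second after the job is handed in: All three label pads are piled in the stacking corner at rest, each flat (within 0.06 rad), snug against the far fence and the left fence (within 4 mm) and with its long side parallel to the far fence (within 0.05 rad) (x of pad_a in the frame of corner between 0.021 and 0.03 m and y of pad_a in the frame of corner between 0.022 and 0.031 m and angle between the y axis of each of pad_a, pad_b, pad_c and the y axis of corner, either way round below 0.05 rad and angle between each of pad_a, pad_b, pad_c's own z axis and vertical below 0.06 rad and linear speed of each of pad_a, pad_b, pad_c below 0.02 m/s and x of pad_b in the frame of corner between 0.021 and 0.03 m and y of pad_b in the frame of corner between 0.022 and 0.031 m and x of pad_c in the frame of corner between 0.021 and 0.03 m and y of pad_c in the frame of corner between 0.022 and 0.031 m); the robot touches nothing.
It fails at once if a bystander (either carton, ink pad tin, brown bottle, stamp or white bottle) is shoved more than 30 mm from where it stood (distance of any of carton, carton_long, ink_tin, syrup, stamp, tub from where it was at the start of the episode above 0.03 m).
It fails at once if the brown bottle, the stamp or the white bottle is knocked over (angle between any of syrup, stamp, tub's own z axis and vertical above 0.5 rad).
It also fails if it takes over 72 s, if anything falls off the work surface, if the arm or the gripper's body presses on something with over 40 N, if the wrist force passes 120 N, or if a joint passes its speed limit or range.

## Working session

There is one attempt and no reset: what is moved stays moved. The work goes in short steps, Python scripts to look and compute and a tool call to move; the robot and the scene stay as the last step left them, time stands still between calls to the robot, and variables do not carry over. Pictures are saved under pics/ and viewed, about 8 in all and at most 12, crops included, and the job is handed in when it is done.

Besides the shell and the picture viewer there is one more tool, called after "Emit:" as a command line: name --argument value ..., lists and objects as JSON in quotes. step_arm: Moves the arm, as the interface text tells. Its arguments: {"type":"object","properties":{"targets":{"type":"array"},"grip_force":{"type":"number"}},"required":["targets"]}

```bash
mkdir -p pics; python3 - <<'E'
from workcell import sensors,cams
import cv2,numpy as np
np.set_printoptions(precision=4,suppress=True)
s=sensors.observe();print(s['clock'],s['eef_pos'],s['orientation'],s['finger_gap'])
for n in("scene","top"):
    cv2.imwrite(f"pics/{n}0.png",cams.grab_frame(n)[:,:,::-1]);i=cams.camera_info(n);print(n,i['fx'],i['fy'],i['cx'],i['cy'],np.array(i['view']))
E
```

```text
0.0 [0.1822 0.492  0.2306] [[ 0.9377 -0.0007  0.3474]
 [-0.3474 -0.0014  0.9377]
 [-0.0002 -1.     -0.0015]] 1.0012512895375043
scene 464.8104305563202 464.8104305563202 321.3238797731283 198.41745125476012 [[-0.9826 -0.1857 -0.0031  0.5753]
 [-0.1595  0.8524 -0.4979  0.1097]
 [ 0.0951 -0.4887 -0.8672  1.2067]
 [ 0.      0.      0.      1.    ]]
top 484.22742707533644 484.22742707533644 317.23183270025135 205.47596996889126 [[-0.0019 -0.9997 -0.0235  0.0219]
 [-0.9934  0.0046 -0.1144  0.5811]
 [ 0.1144  0.0231 -0.9932  1.099 ]
 [ 0.      0.      0.      1.    ]]
```

View pics/top0.png

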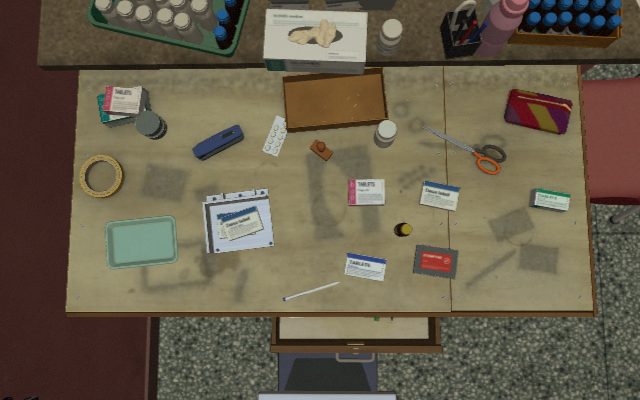

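View pics/scene0.png

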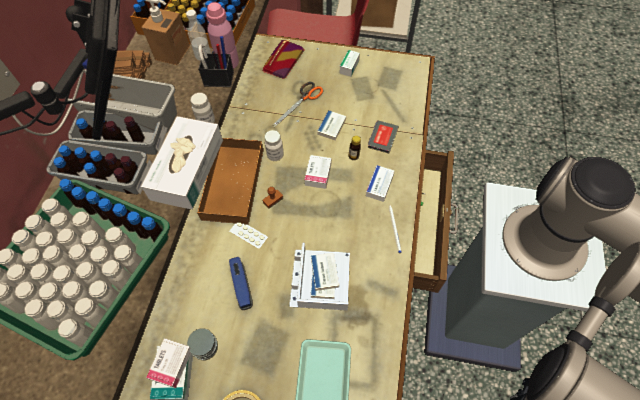

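The top view shows the heap in the corner at about (238,222). There are two blue-banded candidates for pad_c, at (440,195) and (365,266). The pink carton is at (367,192), the tin at (436,262), the brown bottle at (403,229), the stamp at (320,150) and the tub at (386,133). I'll zoom in on these.

```bash
python3 - <<'E'
import cv2,numpy as np
t=cv2.imread('pics/top0.png');s=cv2.imread('pics/scene0.png')
f=lambda im,x,y,w,h,k:cv2.resize(im[y:y+h,x:x+w],None,fx=k,fy=k,interpolation=cv2.INTER_CUBIC)
a=f(t,195,180,88,75,4.5);b=f(s,285,240,75,75,5)
c=f(t,340,170,132,118,3);d=f(s,300,100,110,110,3.2)
out=np.zeros((720,800,3),np.uint8)
out=np.zeros((600,800,3),np.uint8)
def put(im,x,y,W,H):
    k=min(W/im.shape[1],H/im.shape[0]);im=cv2.resize(im,None,fx=k,fy=k,interpolation=cv2.INTER_AREA);out[y:y+im.shape[0],x:x+im.shape[1]]=im
cv2.imwrite('pics/heap0.png',np.hstack([a[:337],cv2.resize(b,(375,337+0))]))
put(c,0,0,400,400);put(d,400,0,400,400)
cv2.imwrite('pics/right0.png',out[:400])
E
```

```text
(no output)
```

View pics/heap0.png

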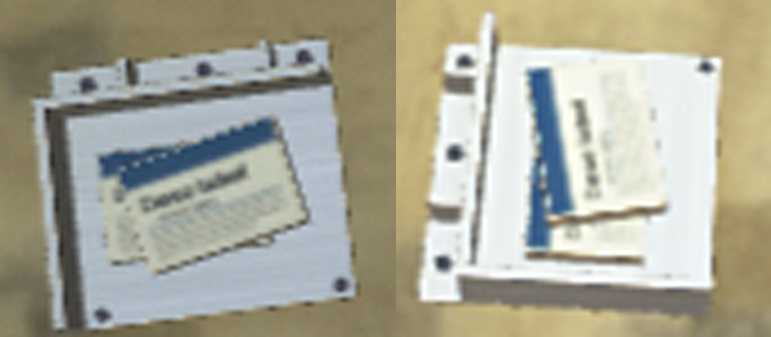

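View pics/right0.png

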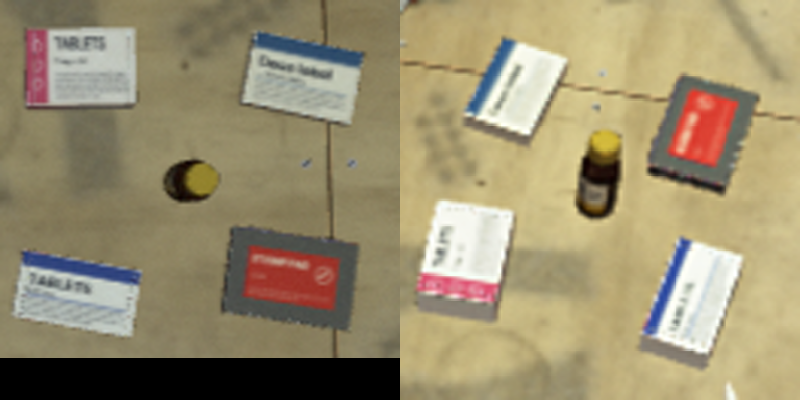

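The "Dose label" pad is pad_c, at top pixel (440,195). (365,266) is a tablet carton. In the heap, pad_b sits about 20° askew on pad_a. I'll fit poses from the corners clicked in both views.

```bash
cat > h.py <<'E'
import numpy as np
from scipy.optimize import least_squares
from workcell import cams
np.set_printoptions(precision=4,suppress=True)
I={n:cams.camera_info(n) for n in("scene","top")}
def proj(n,P):
    i=I[n];V=np.array(i['view']);c=np.atleast_2d(P)@V[:3,:3].T+V[:3,3]
    return np.c_[i['fx']*c[:,0]/c[:,2]+i['cx'],i['fy']*c[:,1]/c[:,2]+i['cy']]
def place(p,L):
    c,s=np.cos(p[2]),np.sin(p[2]);L=np.atleast_2d(L)
    return np.c_[p[0]+c*L[:,0]-s*L[:,1],p[1]+s*L[:,0]+c*L[:,1],L[:,2]]
def fit(obs,p0,name=''):
    # obs: {cam:(local pts, pixels)}
    f=lambda p:np.concatenate([(proj(n,place(p,L))-px).ravel() for n,(L,px) in obs.items()])
    r=least_squares(f,p0,loss='soft_l1');print(name,r.x[:2],'yaw deg',np.degrees(r.x[2]),'res px',f(r.x).reshape(-1,2).round(1).tolist());return r.x
def pad(z,keys='FL FR NR NL'):
    d=dict(FL=(.029,.043),FR=(.029,-.043),NR=(-.029,-.043),NL=(-.029,.043))
    return np.array([d[k]+(z,) for k in keys.split()])
def incorner(c,p):
    d=np.array(p[:2])-c[:2];a=c[2];return np.cos(a)*d[0]+np.sin(a)*d[1],-np.sin(a)*d[0]+np.cos(a)*d[1],np.degrees(p[2]-a)
E
python3 - <<'E'
from h import *
T=lambda l:np.array(l)/4.5+[195,180]
S=lambda l:(np.array(l)-[396,0])/[5,4.493]+[285,240]
T2=lambda l:np.array(l)/3.03+[340,170]
S2=lambda l:(np.array(l)-[400,0])/3.636+[300,100]
b=fit({'top':(pad(.038),T([(120,190),(278,118),(308,220),(155,272)])),'scene':(pad(.038),S([(550,222),(527,70),(643,62),(666,208)]))},[.4,.18,.3],'b')
a=fit({'top':(pad(.021,'FL NL'),T([(100,155),(112,262)])),'scene':(pad(.021,'FL NL'),S([(527,250),(643,255)]))},[.4,.18,0.],'a')
c=fit({'top':(pad(.017),T2([(255,32),(365,50),(352,125),(240,100)])),'scene':(pad(.017),S2([(466,115),(508,38),(567,60),(525,137)]))},[.45,-.25,-.2],'c')
k=fit({'top':(np.array([(-.06,.075,.004),(-.06,-.075,.004),(.054,.069,.004),(.06,-.075,.05)]),T([(55,328),(355,297),(68,118),(328,72)])),
 'scene':(np.array([(-.06,-.075,.004),(-.06,.075,.05)]),S([(720,58),(712,290)]))},[.4,.18,.05],'corner')
print('a in corner',incorner(k,a),'b',incorner(k,b))
E
```

```text
b [0.5387 0.1964] yaw deg 18.824662360495207 res px [[-1.4, -4.2], [-1.6, -0.2], [-0.6, 0.6], [-1.7, 1.1], [-0.0, -1.6], [-0.1, -0.9], [-0.1, -2.3], [0.9, -1.8]]
a [0.5395 0.2132] yaw deg 7.75178263455983 res px [[-0.9, -0.1], [-0.8, 0.4], [-0.6, -1.0], [0.4, -0.9]]
c [ 0.6051 -0.2688] yaw deg -12.56185815607769 res px [[-0.3, -0.5], [-0.7, 1.1], [-1.0, 0.2], [-0.0, 0.7], [-1.3, -1.2], [-1.5, -0.8], [0.1, -1.0], [0.8, -1.1]]
corner [0.5377 0.2062] yaw deg 5.0562892504692165 res px [[3.3, 0.2], [-0.8, 1.4], [-0.2, -0.6], [-1.2, -0.9], [1.2, -0.5], [-0.5, -0.2]]
a in corner (np.float64(0.002456800780826795), np.float64(0.0068046152874131835), np.float64(2.6954933840906135)) b (np.float64(0.00011783117579857035), np.float64(-0.00987223565833413), np.float64(13.76837311002599))
```

```bash
python3 - <<'E'
from h import *
T=lambda l:np.array(l)/4.5+[195,180]
S=lambda l:(np.array(l)-[396,0])/[5,4.493]+[285,240]
b=fit({'top':(pad(.038),T([(119,172),(278,118),(308,220),(155,272)])),'scene':(pad(.038),S([(550,222),(527,70),(643,62),(666,208)]))},[.4,.18,.3],'b')
k=fit({'top':(np.array([(-.06,.075,.05),(-.06,-.075,.004),(.054,.069,.004),(.06,-.075,.05),(.06,.075,.05)]),T([(55,328),(355,297),(68,118),(328,72),(35,100)])),
 'scene':(np.array([(-.06,-.075,.004),(-.06,.075,.05)]),S([(720,58),(712,280)]))},[.4,.18,.05],'corner')
np.save('k.npy',k)
for q in([-.054,0],[-.06,0]): print(place(k,[[*q,0]]))
print('b',incorner(k,b),'a',incorner(k,[.5395,.2132,np.radians(7.75)]))
# delta to hover over pad_c from the start pose
from workcell import sensors
s=sensors.observe();R=np.array(s['orientation']);p=np.array(s['eef_pos'])
from scipy.spatial.transform import Rotation as Ro
def Rt(a): # jaw axis z horizontal at world angle a, y down
    z=np.array([np.cos(a),np.sin(a),0]);y=np.array([0,0,-1.]);return np.c_[np.cross(y,z),y,z]
a=np.radians(-12.56)
print('jaw angle now',np.degrees(np.arctan2(R[1,2],R[0,2])))
for aa in(a,a+np.pi):print('rot',Ro.from_matrix(R.T@Rt(aa)).as_rotvec(),'shift cm',R.T@(np.array([.605,-.269,.12])-p)*100)
E
```

```text
b [0.539  0.1964] yaw deg 18.364219155942553 res px [[-1.2, -0.5], [-1.5, -0.2], [-0.6, 0.6], [-1.8, 0.9], [-0.3, -1.7], [-0.1, -1.1], [-0.1, -2.2], [0.6, -1.7]]
corner [0.5379 0.2042] yaw deg 6.074404378382417 res px [[-0.2, 0.3], [0.4, 0.7], [0.3, -0.1], [-0.9, -1.5], [0.0, -0.7], [0.7, -1.6], [0.1, 0.7]]
[[0.4842 0.1985 0.    ]]
[[0.4783 0.1979 0.    ]]
b (np.float64(0.00024329334565496754), np.float64(-0.007924819473124161), np.float64(12.289814777560137)) a (np.float64(0.0025178270066281987), np.float64(0.008743479758413632), np.float64(1.6755956216175825))
jaw angle now 69.67141324312732
rot [0.0013 1.4352 0.0009] shift cm [ 66.0863  11.137  -56.6541]
rot [ 0.0009 -1.7064 -0.0013] shift cm [ 66.0863  11.137  -56.6541]
```

Emit:
step_arm --targets '[{"xyz": [66.1, 13.1, -56.7], "rotation": [0.001, 1.435, 0.001], "grip": 1}, {"xyz": [66.1, 13.1, -56.7], "rotation": [0.001, 1.435, 0.001], "grip": 1}, {"xyz": [66.1, 13.1, -56.7], "rotation": [0.001, 1.435, 0.001], "grip": 1}, {"xyz": [66.1, 13.1, -56.7], "rotation": [0.001, 1.435, 0.001], "grip": 1}, {"xyz": [66.1, 13.1, -56.7], "rotation": [0.001, 1.435, 0.001], "grip": 1}, {"xyz": [66.1, 13.1, -56.7], "rotation": [0.001, 1.435, 0.001], "grip": 1}, {"xyz": [66.1, 13.1, -56.7], "rotation": [0.001, 1.435, 0.001], "grip": 1}, {"xyz": [66.1, 13.1, -56.7], "rotation": [0.001, 1.435, 0.001], "grip": 1}, {"xyz": [66.1, 13.1, -56.7], "rotation": [0.001, 1.435, 0.001], "grip": 1}, {"xyz": [66.1, 13.1, -56.7], "rotation": [0.001, 1.435, 0.001], "grip": 1}, {"xyz": [66.1, 13.1, -56.7], "rotation": [0.001, 1.435, 0.001], "grip": 1}, {"xyz": [66.1, 13.1, -56.7], "rotation": [0.001, 1.435, 0.001], "grip": 1}, {"xyz": [66.1, 13.1, -56.7], "rotation": [0.001, 1.435, 0.001], "grip": 1}, {"xyz": [66.1, 13.1, -56.7], "rotation": [0.001, 1.435, 0.001], "grip": 1}, {"xyz": [66.1, 13.1, -56.7], "rotation": [0.001, 1.435, 0.001], "grip": 1}, {"xyz": [66.1, 13.1, -56.7], "rotation": [0.001, 1.435, 0.001], "grip": 1}, {"xyz": [66.1, 13.1, -56.7], "rotation": [0.001, 1.435, 0.001], "grip": 1}, {"xyz": [66.1, 13.1, -56.7], "rotation": [0.001, 1.435, 0.001], "grip": 1}]'

```text
clock: 2.35
eef_pos: [0.6052, -0.2677, 0.1011]
orientation: [[-0.216, 0.001, 0.976], [-0.976, 0.001, -0.216], [-0.001, -1.0, 0.001]]
wrist_force: [-0.5, -0.9, -0.3]
finger_gap: 0.995
```

Emit:
step_arm --targets '[{"xyz": [0.1, 5, 0], "rotation": [0, 0, 0], "grip": 1}, {"xyz": [0.1, 8, 0], "rotation": [0, 0, 0], "grip": 1}, {"xyz": [0.1, 10, 0], "rotation": [0, 0, 0], "grip": 1}, {"xyz": [0.1, 10, 0], "rotation": [0, 0, 0], "grip": 1}, {"xyz": [0.1, 10, 0], "rotation": [0, 0, 0], "grip": 0.2}, {"xyz": [0.1, 10, 0], "rotation": [0, 0, 0], "grip": 0}, {"xyz": [0.1, 10, 0], "rotation": [0, 0, 0], "grip": 0}, {"xyz": [0.1, 10, 0], "rotation": [0, 0, 0], "grip": 0}, {"xyz": [0.1, 10, 0], "rotation": [0, 0, 0], "grip": 0}, {"xyz": [0.1, 10, 0], "rotation": [0, 0, 0], "grip": 0}]' --grip_force 40

```text
clock: 3.6
eef_pos: [0.6062, -0.2705, 0.0024]
orientation: [[-0.217, 0.004, 0.976], [-0.976, -0.0, -0.217], [-0.0, -1.0, 0.004]]
wrist_force: [-0.2, 1.0, 6.6]
finger_gap: 0.663
```

Emit:
step_arm --targets '[{"xyz": [0, -3, 0], "rotation": [0, 0, 0], "grip": 0}, {"xyz": [0, -6, 0], "rotation": [0, 0, 0], "grip": 0}, {"xyz": [0, -12, 0], "rotation": [0, 0, 0], "grip": 0}, {"xyz": [0, -12, 0], "rotation": [0, 0, 0], "grip": 0}]'

```text
clock: 4.1
eef_pos: [0.6078, -0.2716, 0.1266]
orientation: [[-0.217, 0.01, 0.976], [-0.976, -0.005, -0.217], [0.002, -1.0, 0.011]]
wrist_force: [0.6, 0.2, -0.3]
finger_gap: 0.662
```

```bash
cat >> h.py <<'E'
from scipy.spatial.transform import Rotation as Ro
from workcell import sensors
def Rt(a):
    z=np.array([np.cos(a),np.sin(a),0]);y=np.array([0,0,-1.]);return np.c_[np.cross(y,z),y,z]
def go(cx,cy,z,jaw_deg):
    k=np.load('k.npy');s=sensors.observe();R=np.array(s['orientation']);p=np.array(s['eef_pos'])
    w=place(k,[[cx,cy,z]])[0];print((cx,cy,z),'world',w,'shift cm',R.T@(w-p)*100,'rot',Ro.from_matrix(R.T@Rt(k[2]+np.radians(jaw_deg))).as_rotvec(),'gap',s['finger_gap'])
E
python3 -c "
from h import *
go(0,.008,.12,0)
import cv2;cv2.imwrite('pics/c1.png',cams.grab_frame('scene')[:,:,::-1])"
```

```text
(0, 0.008, 0.12) world [0.5371 0.2122 0.12  ] shift cm [-45.6903   0.3725 -17.4133] rot [-0.0106 -0.325   0.004 ] gap 0.6623148409496963
```

Emit:
step_arm --targets '[{"xyz": [-45.7, 0.2, -17.4], "rotation": [0, -0.325, 0], "grip": 0}, {"xyz": [-45.7, 0.2, -17.4], "rotation": [0, -0.325, 0], "grip": 0}, {"xyz": [-45.7, 0.2, -17.4], "rotation": [0, -0.325, 0], "grip": 0}, {"xyz": [-45.7, 0.2, -17.4], "rotation": [0, -0.325, 0], "grip": 0}, {"xyz": [-45.7, 0.2, -17.4], "rotation": [0, -0.325, 0], "grip": 0}, {"xyz": [-45.7, 0.2, -17.4], "rotation": [0, -0.325, 0], "grip": 0}, {"xyz": [-45.7, 0.2, -17.4], "rotation": [0, -0.325, 0], "grip": 0}, {"xyz": [-45.7, 0.2, -17.4], "rotation": [0, -0.325, 0], "grip": 0}, {"xyz": [-45.7, 0.2, -17.4], "rotation": [0, -0.325, 0], "grip": 0}, {"xyz": [-45.7, 0.2, -17.4], "rotation": [0, -0.325, 0], "grip": 0}, {"xyz": [-45.7, 0.2, -17.4], "rotation": [0, -0.325, 0], "grip": 0}, {"xyz": [-45.7, 0.2, -17.4], "rotation": [0, -0.325, 0], "grip": 0}]'

```text
clock: 5.65
eef_pos: [0.5348, 0.2126, 0.1188]
orientation: [[0.104, 0.0, 0.995], [-0.995, 0.001, 0.104], [-0.001, -1.0, 0.0]]
wrist_force: [-0.5, -0.0, -1.2]
finger_gap: 0.667
```

```bash
python3 -c "
from h import *
go(0,.008,.0405,0)
import cv2;a=cams.grab_frame('scene')[:,:,::-1][190:340,240:440];b=cams.grab_frame('top')[:,:,::-1][140:290,150:350]
cv2.imwrite('pics/c2.png',cv2.resize(np.hstack([a,b]),(800,300),interpolation=cv2.INTER_CUBIC))"
```

```text
(0, 0.008, 0.0405) world [0.5371 0.2122 0.0405] shift cm [0.0774 7.8252 0.224 ] rot [-0.0003 -0.002  -0.0011] gap 0.6666827408602432
```

View pics/c2.png

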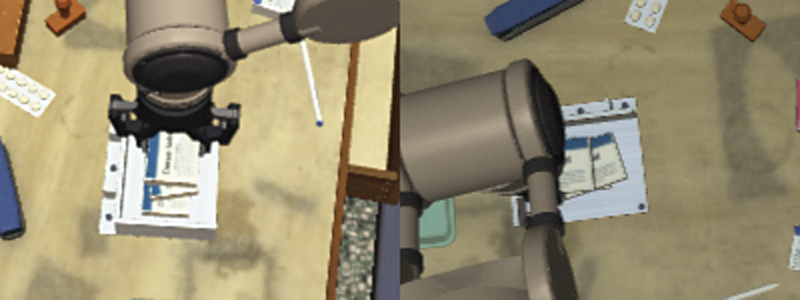

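The pad is held flat over the heap, so I'm lowering and releasing it.

Emit:
step_arm --targets '[{"xyz": [0.1, 4, 0], "rotation": [0, 0, 0], "grip": 0}, {"xyz": [0.1, 6.5, 0], "rotation": [0, 0, 0], "grip": 0}, {"xyz": [0.1, 7.7, 0], "rotation": [0, 0, 0], "grip": 0}, {"xyz": [0.1, 7.7, 0], "rotation": [0, 0, 0], "grip": 0}, {"xyz": [0.1, 7.7, 0], "rotation": [0, 0, 0], "grip": 0}, {"xyz": [0.1, 7.7, 0], "rotation": [0, 0, 0], "grip": 0.55}, {"xyz": [0.1, 7.7, 0], "rotation": [0, 0, 0], "grip": 0.55}, {"xyz": [0.1, 7.7, 0], "rotation": [0, 0, 0], "grip": 0.55}, {"xyz": [0.1, 6.5, 0], "rotation": [0, 0, 0], "grip": 0.55}, {"xyz": [0.1, 3, 0], "rotation": [0, 0, 0], "grip": 0.55}, {"xyz": [0.1, 0, 0], "rotation": [0, 0, 0], "grip": 0.55}, {"xyz": [0.1, 0, 0], "rotation": [0, 0, 0], "grip": 0.55}]'

```text
clock: 7.25
eef_pos: [0.5363, 0.2134, 0.1222]
orientation: [[0.106, 0.006, 0.994], [-0.994, 0.003, 0.106], [-0.002, -1.0, 0.007]]
wrist_force: [0.1, 0.3, -0.4]
finger_gap: 0.776
```

```bash
python3 -c "
from h import *
go(-.066,.006,.12,90)
import cv2;cv2.imwrite('pics/s3.png',cams.grab_frame('scene')[:,:,::-1])"
```

```text
(-0.066, 0.006, 0.12) world [0.4717 0.2032 0.12  ] shift cm [ 0.3278  0.176  -6.5331] rot [-0.007  -1.5707  0.0036] gap 0.7763261647721778
```

Emit:
step_arm --targets '[{"xyz": [0.3, 0.2, -6.5], "rotation": [0, -1.571, 0], "grip": 0.15}, {"xyz": [0.3, 0.2, -6.5], "rotation": [0, -1.571, 0], "grip": 0.15}, {"xyz": [0.3, 0.2, -6.5], "rotation": [0, -1.571, 0], "grip": 0.15}, {"xyz": [0.3, 0.2, -6.5], "rotation": [0, -1.571, 0], "grip": 0.15}, {"xyz": [0.3, 0.2, -6.5], "rotation": [0, -1.571, 0], "grip": 0.15}, {"xyz": [0.3, 0.2, -6.5], "rotation": [0, -1.571, 0], "grip": 0.15}, {"xyz": [0.3, 0.2, -6.5], "rotation": [0, -1.571, 0], "grip": 0.15}, {"xyz": [0.3, 0.2, -6.5], "rotation": [0, -1.571, 0], "grip": 0.15}, {"xyz": [0.3, 0.2, -6.5], "rotation": [0, -1.571, 0], "grip": 0.15}, {"xyz": [0.3, 0.2, -6.5], "rotation": [0, -1.571, 0], "grip": 0.15}, {"xyz": [0.3, 0.2, -6.5], "rotation": [0, -1.571, 0], "grip": 0.15}]'

```text
clock: 8.68
eef_pos: [0.4699, 0.203, 0.1163]
orientation: [[0.995, -0.001, -0.105], [0.105, 0.001, 0.995], [-0.001, -1.0, 0.001]]
wrist_force: [-0.1, 0.4, -0.6]
finger_gap: 0.572
```

```bash
python3 -c "
from h import *
go(-.066,.006,.009,90)
import cv2;a=cams.grab_frame('scene')[:,:,::-1][190:340,240:440];b=cams.grab_frame('top')[:,:,::-1][140:290,150:350]
cv2.imwrite('pics/c4.png',cv2.resize(np.hstack([a,b]),(800,300),interpolation=cv2.INTER_CUBIC))"
```

```text
(-0.066, 0.006, 0.009) world [0.4717 0.2032 0.009 ] shift cm [ 0.1841 10.7345 -0.0043] rot [-0.0011 -0.0013 -0.0005] gap 0.5724081720410117
```

View pics/c4.png

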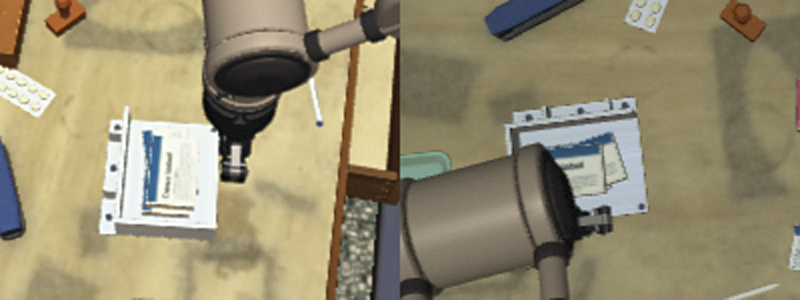

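Emit:
step_arm --targets '[{"xyz": [0.1, 5, 0], "rotation": [0, 0, 0], "grip": 0.15}, {"xyz": [0.1, 9, 0], "rotation": [0, 0, 0], "grip": 0.15}, {"xyz": [0.1, 10.7, 0], "rotation": [0, 0, 0], "grip": 0.15}, {"xyz": [0.1, 10.7, 0], "rotation": [0, 0, 0], "grip": 0.15}, {"xyz": [0.6, 10.7, 0], "rotation": [0, 0, 0], "grip": 0.15}, {"xyz": [1.2, 10.7, 0], "rotation": [0, 0, 0], "grip": 0.15}, {"xyz": [1.8, 10.7, 0], "rotation": [0, 0, 0], "grip": 0.15}, {"xyz": [2.3, 10.7, 0], "rotation": [0, 0, 0], "grip": 0.15}, {"xyz": [2.8, 10.7, 0], "rotation": [0, 0, 0], "grip": 0.15}, {"xyz": [3.3, 10.7, 0], "rotation": [0, 0, 0], "grip": 0.15}, {"xyz": [3.7, 10.7, 0], "rotation": [0, 0, 0], "grip": 0.15}, {"xyz": [4.1, 10.7, 0], "rotation": [0, 0, 0], "grip": 0.15}, {"xyz": [4.4, 10.7, 0], "rotation": [0, 0, 0], "grip": 0.15}, {"xyz": [4.4, 10.7, 0], "rotation": [0, 0, 0], "grip": 0.15}]'

```text
clock: 10.52
eef_pos: [0.5146, 0.2079, 0.01]
orientation: [[0.994, 0.001, -0.106], [0.106, 0.002, 0.994], [0.002, -1.0, 0.001]]
wrist_force: [-1.4, 0.1, 2.8]
finger_gap: 0.575
```

```bash
python3 -c "
from h import *
go(-.015,.006,.009,90)
print(sensors.observe()['wrist_force'])
import cv2;a=cams.grab_frame('scene')[:,:,::-1][190:340,240:440];b=cams.grab_frame('top')[:,:,::-1][140:290,150:350]
cv2.imwrite('pics/c5.png',cv2.resize(np.hstack([a,b]),(800,300),interpolation=cv2.INTER_CUBIC))"
```

```text
(-0.015, 0.006, 0.009) world [0.5224 0.2086 0.009 ] shift cm [ 0.7762  0.0967 -0.0153] rot [-0.0014  0.0002  0.0016] gap 0.574769439636383
[-1.3553  0.1039  2.7757]
```

View pics/c5.png

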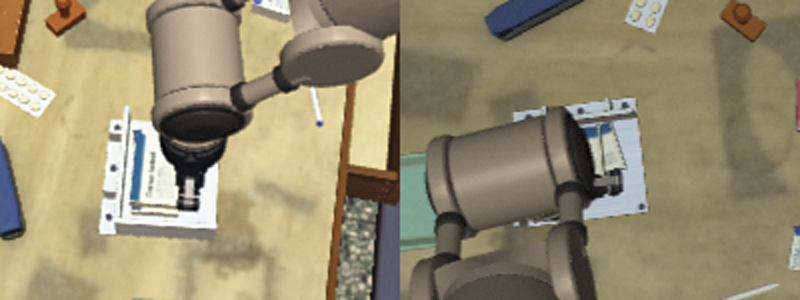

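Pads are squared by the two fingers and close to the fence. I'll push on until the force rises.

Emit:
step_arm --targets '[{"xyz": [0.2, 0, 0], "rotation": [0, 0, 0], "grip": 0.15}, {"xyz": [0.4, 0, 0], "rotation": [0, 0, 0], "grip": 0.15}, {"xyz": [0.5, 0, 0], "rotation": [0, 0, 0], "grip": 0.15}, {"xyz": [0.6, 0, 0], "rotation": [0, 0, 0], "grip": 0.15}, {"xyz": [0.6, 0, 0], "rotation": [0, 0, 0], "grip": 0.15}]'

```text
clock: 11.25
eef_pos: [0.5192, 0.2085, 0.0099]
orientation: [[0.994, -0.001, -0.106], [0.106, 0.001, 0.994], [-0.001, -1.0, 0.001]]
wrist_force: [-4.6, -0.3, 6.8]
finger_gap: 0.577
```

Emit:
step_arm --targets '[{"xyz": [0.1, -0.1, 0], "rotation": [0, 0, 0], "grip": 0.15}, {"xyz": [0.2, -0.1, 0], "rotation": [0, 0, 0], "grip": 0.15}, {"xyz": [0.3, -0.1, 0], "rotation": [0, 0, 0], "grip": 0.15}, {"xyz": [0.3, -0.1, 0], "rotation": [0, 0, 0], "grip": 0.15}]'

```text
clock: 11.75
eef_pos: [0.5202, 0.2087, 0.0101]
orientation: [[0.994, -0.006, -0.106], [0.106, 0.0, 0.994], [-0.006, -1.0, 0.001]]
wrist_force: [-9.0, 0.6, 5.1]
finger_gap: 0.575
```

Emit:
step_arm --targets '[{"xyz": [0.2, 0, 0], "rotation": [0, 0, 0], "grip": 0.15}, {"xyz": [0.2, 0, 0], "rotation": [0, 0, 0], "grip": 0.15}, {"xyz": [-1, 0, 0], "rotation": [0, 0, 0], "grip": 0.15}, {"xyz": [-3, 0, 0], "rotation": [0, 0, 0], "grip": 0.15}, {"xyz": [-4, -4, 0], "rotation": [0, 0, 0], "grip": 0.15}, {"xyz": [-4, -10, 0], "rotation": [0, 0, 0], "grip": -0.5}, {"xyz": [-4, -11, 0], "rotation": [0, 0, 0], "grip": -0.5}, {"xyz": [-4, -11, 0], "rotation": [0, 0, 0], "grip": -0.5}]'

```text
clock: 12.75
eef_pos: [0.4837, 0.2044, 0.1212]
orientation: [[0.994, 0.003, -0.106], [0.106, 0.002, 0.994], [0.003, -1.0, 0.001]]
wrist_force: [0.8, -0.3, -0.8]
finger_gap: 0.252
```

```bash
python3 -c "
from h import *
go(.022,-.085,.12,0)"
```

```text
(0.022, -0.085, 0.12) world [0.5688 0.122  0.12  ] shift cm [ 7.5912  0.1274 -9.0911] rot [-0.0033  1.5708  0.001 ] gap 0.2516477873895684
```

Emit:
step_arm --targets '[{"xyz": [7.6, 0, -9.1], "rotation": [0, 1.571, 0], "grip": -0.5}, {"xyz": [7.6, 0, -9.1], "rotation": [0, 1.571, 0], "grip": -0.5}, {"xyz": [7.6, 0, -9.1], "rotation": [0, 1.571, 0], "grip": -0.5}, {"xyz": [7.6, 0, -9.1], "rotation": [0, 1.571, 0], "grip": -0.5}, {"xyz": [7.6, 0, -9.1], "rotation": [0, 1.571, 0], "grip": -0.5}, {"xyz": [7.6, 0, -9.1], "rotation": [0, 1.571, 0], "grip": -0.5}, {"xyz": [7.6, 0, -9.1], "rotation": [0, 1.571, 0], "grip": -0.5}, {"xyz": [7.6, 0, -9.1], "rotation": [0, 1.571, 0], "grip": -0.5}, {"xyz": [7.6, 0, -9.1], "rotation": [0, 1.571, 0], "grip": -0.5}, {"xyz": [7.6, 0, -9.1], "rotation": [0, 1.571, 0], "grip": -0.5}, {"xyz": [7.6, 0, -9.1], "rotation": [0, 1.571, 0], "grip": -0.5}]'

```text
clock: 14.12
eef_pos: [0.5679, 0.1219, 0.1195]
orientation: [[0.107, -0.002, 0.994], [-0.994, 0.001, 0.107], [-0.001, -1.0, -0.001]]
wrist_force: [0.6, -0.2, 0.7]
finger_gap: 0.25
```

```bash
python3 -c "
from h import *
go(.022,-.080,.012,0)
import cv2;a=cams.grab_frame('scene')[:,:,::-1][215:335,270:390];b=cams.grab_frame('top')[:,:,::-1][160:280,180:300]
cv2.imwrite('pics/c6.png',cv2.resize(np.hstack([a,b]),(800,400),interpolation=cv2.INTER_CUBIC))"
```

```text
(0.022, -0.08, 0.012) world [0.5683 0.127  0.012 ] shift cm [-0.4941 10.7539  0.103 ] rot [ 0.0014  0.0013 -0.0013] gap 0.24989835409085948
```

View pics/c6.png

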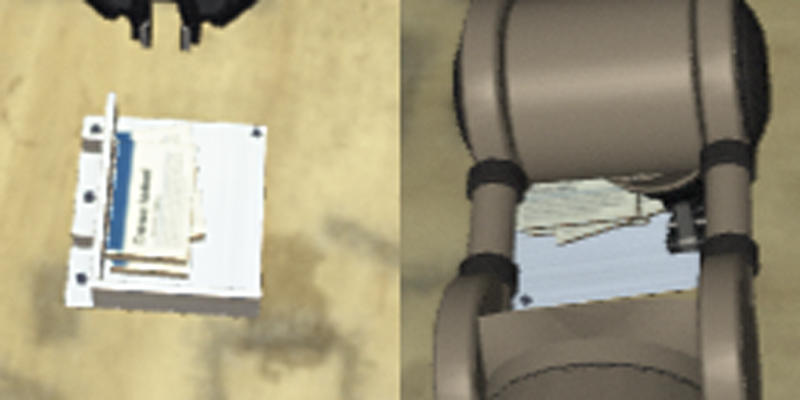

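The middle pad (b) is still askew: its near-left corner shows between the fingers' tracks, at scene crop (203,237). I'll push in +y next, then repeat the +x push over that corner.

Emit:
step_arm --targets '[{"xyz": [0, 5, 0.1], "rotation": [0, 0, 0], "grip": -0.5}, {"xyz": [0, 9, 0.1], "rotation": [0, 0, 0], "grip": -0.5}, {"xyz": [0, 10.7, 0.1], "rotation": [0, 0, 0], "grip": -0.5}, {"xyz": [0, 10.7, 0.1], "rotation": [0, 0, 0], "grip": -0.5}, {"xyz": [-0.6, 10.7, 0.1], "rotation": [0, 0, 0], "grip": -0.5}, {"xyz": [-1.2, 10.7, 0.1], "rotation": [0, 0, 0], "grip": -0.5}, {"xyz": [-1.8, 10.7, 0.1], "rotation": [0, 0, 0], "grip": -0.5}, {"xyz": [-2.3, 10.7, 0.1], "rotation": [0, 0, 0], "grip": -0.5}, {"xyz": [-2.8, 10.7, 0.1], "rotation": [0, 0, 0], "grip": -0.5}, {"xyz": [-3.3, 10.7, 0.1], "rotation": [0, 0, 0], "grip": -0.5}, {"xyz": [-3.8, 10.7, 0.1], "rotation": [0, 0, 0], "grip": -0.5}, {"xyz": [-4.2, 10.7, 0.1], "rotation": [0, 0, 0], "grip": -0.5}, {"xyz": [-4.6, 10.7, 0.1], "rotation": [0, 0, 0], "grip": -0.5}, {"xyz": [-5, 10.7, 0.1], "rotation": [0, 0, 0], "grip": -0.5}, {"xyz": [-5, 10.7, 0.1], "rotation": [0, 0, 0], "grip": -0.5}]'

```text
clock: 16.1
eef_pos: [0.564, 0.1725, 0.0137]
orientation: [[0.106, 0.0, 0.994], [-0.994, 0.002, 0.106], [-0.002, -1.0, 0.0]]
wrist_force: [0.1, 0.4, 0.6]
finger_gap: 0.253
```

```bash
python3 -c "
from h import *
go(.022,-.029,.012,0)"
```

```text
(0.022, -0.029, 0.012) world [0.5629 0.1777 0.012 ] shift cm [-0.5329  0.1726 -0.0564] rot [-0.0004  0.0001 -0.0017] gap 0.2526742613527513
```

Emit:
step_arm --targets '[{"xyz": [-0.2, 0, 0], "rotation": [0, 0, 0], "grip": -0.5}, {"xyz": [-0.4, 0, 0], "rotation": [0, 0, 0], "grip": -0.5}, {"xyz": [-0.5, 0, 0], "rotation": [0, 0, 0], "grip": -0.5}, {"xyz": [-0.6, 0, 0], "rotation": [0, 0, 0], "grip": -0.5}, {"xyz": [-0.6, 0, 0], "rotation": [0, 0, 0], "grip": -0.5}]'

```text
clock: 16.73
eef_pos: [0.563, 0.1758, 0.0137]
orientation: [[0.106, -0.001, 0.994], [-0.994, -0.002, 0.106], [0.002, -1.0, -0.001]]
wrist_force: [-1.9, -12.3, 2.4]
finger_gap: 0.253
```

Emit:
step_arm --targets '[{"xyz": [2, 0, 0], "rotation": [0, 0, 0], "grip": -0.5}, {"xyz": [4, -2, 0], "rotation": [0, 0, 0], "grip": -0.5}, {"xyz": [4, -8, 0], "rotation": [0, 0, 0], "grip": -0.5}, {"xyz": [4, -11, 0], "rotation": [0, 0, 0], "grip": -0.5}, {"xyz": [4, -11, 0], "rotation": [0, 0, 0], "grip": -0.5}]'

```text
clock: 17.35
eef_pos: [0.5698, 0.1373, 0.1281]
orientation: [[0.105, 0.008, 0.994], [-0.994, 0.002, 0.105], [-0.002, -1.0, 0.008]]
wrist_force: [0.7, 0.2, -0.6]
finger_gap: 0.25
```

```bash
python3 -c "
from h import *
go(-.066,.028,.12,90)"
```

```text
(-0.066, 0.028, 0.12) world [0.4693 0.2251 0.12  ] shift cm [-9.7805  0.7477 -9.0762] rot [-0.0077 -1.5717  0.0052] gap 0.24960229424294933
```

Emit:
step_arm --targets '[{"xyz": [-9.8, 0.3, -9.1], "rotation": [0, -1.571, 0], "grip": -0.06}, {"xyz": [-9.8, 0.3, -9.1], "rotation": [0, -1.571, 0], "grip": -0.06}, {"xyz": [-9.8, 0.3, -9.1], "rotation": [0, -1.571, 0], "grip": -0.06}, {"xyz": [-9.8, 0.3, -9.1], "rotation": [0, -1.571, 0], "grip": -0.06}, {"xyz": [-9.8, 0.3, -9.1], "rotation": [0, -1.571, 0], "grip": -0.06}, {"xyz": [-9.8, 0.3, -9.1], "rotation": [0, -1.571, 0], "grip": -0.06}, {"xyz": [-9.8, 0.3, -9.1], "rotation": [0, -1.571, 0], "grip": -0.06}, {"xyz": [-9.8, 0.3, -9.1], "rotation": [0, -1.571, 0], "grip": -0.06}, {"xyz": [-9.8, 0.3, -9.1], "rotation": [0, -1.571, 0], "grip": -0.06}, {"xyz": [-9.8, 0.3, -9.1], "rotation": [0, -1.571, 0], "grip": -0.06}, {"xyz": [-9.8, 0.3, -9.1], "rotation": [0, -1.571, 0], "grip": -0.06}]'

```text
clock: 18.73
eef_pos: [0.4667, 0.2255, 0.1206]
orientation: [[0.995, -0.0, -0.104], [0.104, 0.001, 0.995], [-0.0, -1.0, 0.001]]
wrist_force: [0.6, -0.3, 0.5]
finger_gap: 0.471
```

```bash
python3 -c "
from h import *
go(-.066,.028,.012,90)
import cv2;a=cams.grab_frame('scene')[:,:,::-1][235:315,280:360];b=cams.grab_frame('top')[:,:,::-1][180:260,200:280]
cv2.imwrite('pics/c7.png',cv2.resize(np.hstack([a,b]),(800,400),interpolation=cv2.INTER_CUBIC))"
```

```text
(-0.066, 0.028, 0.012) world [0.4693 0.2251 0.012 ] shift cm [ 0.259  10.8633 -0.084 ] rot [-0.0012 -0.0016 -0.0001] gap 0.4713955532544955
```

View pics/c7.png

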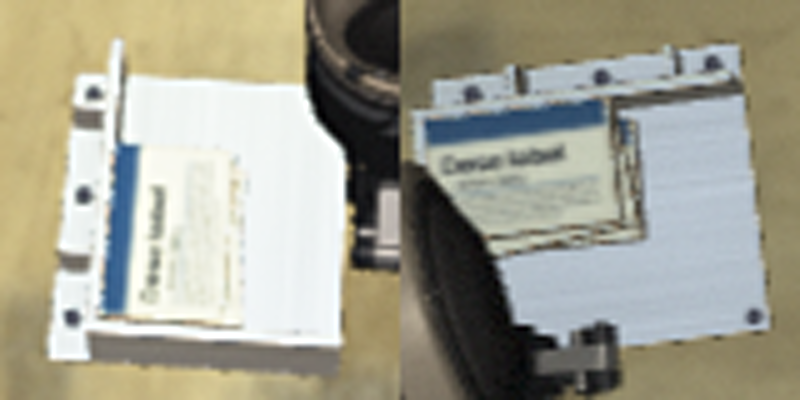

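Nearly home, with the pile now mostly squared. Next is the +x push.

Emit:
step_arm --targets '[{"xyz": [0.2, 5, 0], "rotation": [0, 0, 0], "grip": -0.06}, {"xyz": [0.2, 9, 0], "rotation": [0, 0, 0], "grip": -0.06}, {"xyz": [0.2, 10.8, 0], "rotation": [0, 0, 0], "grip": -0.06}, {"xyz": [0.2, 10.8, 0], "rotation": [0, 0, 0], "grip": -0.06}, {"xyz": [1.2, 10.8, 0], "rotation": [0, 0, 0], "grip": -0.06}, {"xyz": [2.2, 10.8, 0], "rotation": [0, 0, 0], "grip": -0.06}, {"xyz": [2.8, 10.8, 0], "rotation": [0, 0, 0], "grip": -0.06}, {"xyz": [3.4, 10.8, 0], "rotation": [0, 0, 0], "grip": -0.06}, {"xyz": [3.8, 10.8, 0], "rotation": [0, 0, 0], "grip": -0.06}, {"xyz": [4.2, 10.8, 0], "rotation": [0, 0, 0], "grip": -0.06}, {"xyz": [4.6, 10.8, 0], "rotation": [0, 0, 0], "grip": -0.06}, {"xyz": [4.9, 10.8, 0], "rotation": [0, 0, 0], "grip": -0.06}, {"xyz": [5.1, 10.8, 0], "rotation": [0, 0, 0], "grip": -0.06}, {"xyz": [5.3, 10.8, 0], "rotation": [0, 0, 0], "grip": -0.06}, {"xyz": [5.5, 10.8, 0], "rotation": [0, 0, 0], "grip": -0.06}, {"xyz": [5.5, 10.8, 0], "rotation": [0, 0, 0], "grip": -0.06}]'

```text
clock: 20.82
eef_pos: [0.5215, 0.2317, 0.0128]
orientation: [[0.994, 0.0, -0.106], [0.106, 0.001, 0.994], [0.0, -1.0, 0.001]]
wrist_force: [-2.2, 0.8, -0.4]
finger_gap: 0.473
```

```bash
python3 -c "
from h import *
go(-.015,.028,.012,90)"
```

```text
(-0.015, 0.028, 0.012) world [0.52   0.2305 0.012 ] shift cm [-0.1601  0.0776 -0.1091] rot [-0.0012  0.0002  0.0003] gap 0.47341824157471885
```

Emit:
step_arm --targets '[{"xyz": [0.1, 0, 0], "rotation": [0, 0, 0], "grip": -0.06}, {"xyz": [0.2, 0, 0], "rotation": [0, 0, 0], "grip": -0.06}, {"xyz": [0.3, 0, 0], "rotation": [0, 0, 0], "grip": -0.06}, {"xyz": [0.3, 0, 0], "rotation": [0, 0, 0], "grip": -0.06}]'

```text
clock: 21.32
eef_pos: [0.5215, 0.2316, 0.0124]
orientation: [[0.994, -0.006, -0.107], [0.107, -0.0, 0.994], [-0.006, -1.0, 0.0]]
wrist_force: [-12.0, -1.0, 5.8]
finger_gap: 0.471
```

Emit:
step_arm --targets '[{"xyz": [-2, 0, 0], "rotation": [0, 0, 0], "grip": -0.06}, {"xyz": [-4, -2, 0], "rotation": [0, 0, 0], "grip": -0.5}, {"xyz": [-4, -8, 0], "rotation": [0, 0, 0], "grip": -0.5}, {"xyz": [-4, -11, 0], "rotation": [0, 0, 0], "grip": -0.5}, {"xyz": [-4, -11, 0], "rotation": [0, 0, 0], "grip": -0.5}]'

```text
clock: 21.95
eef_pos: [0.4871, 0.2283, 0.1258]
orientation: [[0.994, 0.008, -0.106], [0.106, 0.003, 0.994], [0.008, -1.0, 0.003]]
wrist_force: [-0.1, 0.6, -1.5]
finger_gap: 0.25
```

```bash
python3 -c "
from h import *
go(.022,-.060,.12,0)"
```

```text
(0.022, -0.06, 0.12) world [0.5661 0.1469 0.12  ] shift cm [ 6.9893  0.6192 -8.9331] rot [-0.0086  1.5709  0.0046] gap 0.2496798138869082
```

Emit:
step_arm --targets '[{"xyz": [7, 0.3, -8.9], "rotation": [0, 1.571, 0], "grip": -0.5}, {"xyz": [7, 0.3, -8.9], "rotation": [0, 1.571, 0], "grip": -0.5}, {"xyz": [7, 0.3, -8.9], "rotation": [0, 1.571, 0], "grip": -0.5}, {"xyz": [7, 0.3, -8.9], "rotation": [0, 1.571, 0], "grip": -0.5}, {"xyz": [7, 0.3, -8.9], "rotation": [0, 1.571, 0], "grip": -0.5}, {"xyz": [7, 0.3, -8.9], "rotation": [0, 1.571, 0], "grip": -0.5}, {"xyz": [7, 0.3, -8.9], "rotation": [0, 1.571, 0], "grip": -0.5}, {"xyz": [7, 0.3, -8.9], "rotation": [0, 1.571, 0], "grip": -0.5}, {"xyz": [7, 0.3, -8.9], "rotation": [0, 1.571, 0], "grip": -0.5}, {"xyz": [7, 0.3, -8.9], "rotation": [0, 1.571, 0], "grip": -0.5}, {"xyz": [7, 5, -8.9], "rotation": [0, 1.571, 0], "grip": -0.5}, {"xyz": [7, 9, -8.9], "rotation": [0, 1.571, 0], "grip": -0.5}, {"xyz": [7, 11, -8.9], "rotation": [0, 1.571, 0], "grip": -0.5}, {"xyz": [7, 11, -8.9], "rotation": [0, 1.571, 0], "grip": -0.5}]'

```text
clock: 23.7
eef_pos: [0.5624, 0.1465, 0.0106]
orientation: [[0.107, -0.004, 0.994], [-0.994, 0.001, 0.107], [-0.001, -1.0, -0.004]]
wrist_force: [-0.3, -0.0, -0.1]
finger_gap: 0.249
```

```bash
python3 -c "
from h import *
go(.022,-.031,.012,0)"
```

```text
(0.022, -0.031, 0.012) world [0.5631 0.1757 0.012 ] shift cm [-2.897  -0.1363  0.3756] rot [ 0.0037  0.0012 -0.0012] gap 0.2486621001165662
```

Emit:
step_arm --targets '[{"xyz": [-0.8, -0.1, 0.3], "rotation": [0, 0, 0], "grip": -0.5}, {"xyz": [-1.5, -0.1, 0.3], "rotation": [0, 0, 0], "grip": -0.5}, {"xyz": [-2, -0.1, 0.3], "rotation": [0, 0, 0], "grip": -0.5}, {"xyz": [-2.4, -0.1, 0.3], "rotation": [0, 0, 0], "grip": -0.5}, {"xyz": [-2.7, -0.1, 0.3], "rotation": [0, 0, 0], "grip": -0.5}, {"xyz": [-2.9, -0.1, 0.3], "rotation": [0, 0, 0], "grip": -0.5}, {"xyz": [-3.1, -0.1, 0.3], "rotation": [0, 0, 0], "grip": -0.5}, {"xyz": [-3.2, -0.1, 0.3], "rotation": [0, 0, 0], "grip": -0.5}, {"xyz": [-3.2, -0.1, 0.3], "rotation": [0, 0, 0], "grip": -0.5}]'

```text
clock: 24.82
eef_pos: [0.5634, 0.1788, 0.0139]
orientation: [[0.106, 0.0, 0.994], [-0.994, 0.001, 0.106], [-0.001, -1.0, 0.0]]
wrist_force: [0.3, -1.2, 1.2]
finger_gap: 0.251
```

Emit:
step_arm --targets '[{"xyz": [-0.1, 0, 0], "rotation": [0, 0, 0], "grip": -0.5}, {"xyz": [-0.2, 0, 0], "rotation": [0, 0, 0], "grip": -0.5}, {"xyz": [-0.3, 0, 0], "rotation": [0, 0, 0], "grip": -0.5}, {"xyz": [-0.3, 0, 0], "rotation": [0, 0, 0], "grip": -0.5}]'

```text
clock: 25.32
eef_pos: [0.5633, 0.1796, 0.0139]
orientation: [[0.106, 0.0, 0.994], [-0.994, -0.002, 0.106], [0.002, -1.0, -0.0]]
wrist_force: [-0.4, -13.5, 2.9]
finger_gap: 0.253
```

Emit:
step_arm --targets '[{"xyz": [2, 0, 0], "rotation": [0, 0, 0], "grip": -0.5}, {"xyz": [4, -3, 0], "rotation": [0, 0, 0], "grip": -0.5}, {"xyz": [5, -9, 0], "rotation": [0, 0, 0], "grip": -0.5}, {"xyz": [11, -15, 0], "rotation": [0, 0, 0], "grip": -0.5}, {"xyz": [17, -18, -5], "rotation": [0, 0, 0], "grip": -0.5}, {"xyz": [23, -18, -10], "rotation": [0, 0, 0], "grip": -0.5}, {"xyz": [29, -18, -10], "rotation": [0, 0, 0], "grip": -0.5}, {"xyz": [32, -18, -10], "rotation": [0, 0, 0], "grip": -0.5}, {"xyz": [32, -18, -10], "rotation": [0, 0, 0], "grip": -0.5}, {"xyz": [32, -18, -10], "rotation": [0, 0, 0], "grip": -0.5}]'

```text
clock: 26.58
eef_pos: [0.4972, -0.1475, 0.1932]
orientation: [[0.104, 0.0, 0.995], [-0.995, 0.002, 0.104], [-0.002, -1.0, 0.001]]
wrist_force: [0.4, -0.9, -0.5]
finger_gap: 0.248
```

```bash
python3 -c "
from h import *
import cv2;A=cams.grab_frame('scene')[:,:,::-1];B=cams.grab_frame('top')[:,:,::-1]
cv2.imwrite('pics/sF.png',A);cv2.imwrite('pics/tF.png',B)
cv2.imwrite('pics/c8.png',cv2.resize(np.hstack([A[235:315,280:360],B[180:260,200:280]]),(800,400),interpolation=cv2.INTER_CUBIC))"
```

```text
(no output)
```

View pics/c8.png

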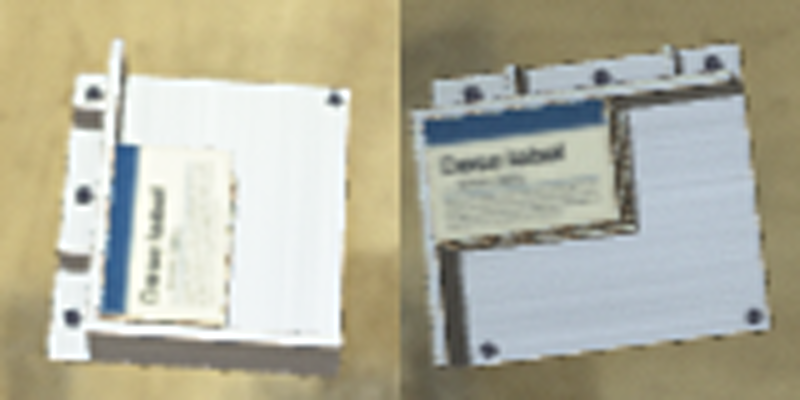

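The pile looks clean: one sharp edge stack in the top view at (637,230), with the top pad against both fences. One numeric check against the corner fit, plus a bystander check by image difference.

```bash
python3 - <<'E'
from h import *
import cv2
k=np.load('k.npy')
T=lambda l:(np.array(l)-[400,0])/5+[200,180]
S=lambda l:np.array(l)/5+[280,235]
c=fit({'top':(pad(.055),T([(425,122),(606,98),(620,222),(437,245)])),'scene':(pad(.055),S([(102,316),(117,146),(229,150),(224,325)]))},[.56,.23,.1],'c')
print('c in corner',incorner(k,c))
L=[[-.004,-.017,z] for z in(.004,.021,.038,.055)]
print('ideal NR edge, top crop px', (proj('top',place(k,L))-[200,180])*5+[400,0])
a,b=cv2.imread('pics/top0.png'),cv2.imread('pics/tF.png')
d=(cv2.absdiff(a,b).max(2)>40).astype(np.uint8);n,_,st,_=cv2.connectedComponentsWithStats(d);print(st[1:][st[1:,4]>15])
E
```

```text
c [0.5591 0.2353] yaw deg 7.341894109402064 res px [[-1.3, 0.0], [-0.6, -0.1], [-0.6, 0.0], [-1.1, 0.3], [-0.4, -0.7], [-0.5, -1.4], [1.2, -0.9], [0.2, -1.1]]
c in corner (np.float64(0.024335929930055122), np.float64(0.02866084516239875), np.float64(1.2674897310196471))
ideal NR edge, top crop px [[639.7883 230.1973]
 [633.8304 227.5994]
 [627.694  224.9237]
 [621.3709 222.1665]]
[[ 341  180  103  176 4411]
 [ 419  181   71  103 2107]
 [ 205  201   59   40 1025]
 [ 411  216    7    5   18]
 [ 473  233   17   34   99]
 [ 438  281   23   31  258]
 [ 442  313    5    4   17]
 [ 407  321   13    8   48]
 [ 432  333   26   43  370]
 [ 342  352   58   42  896]
 [ 391  357   10   10   37]
 [ 340  359    7    3   16]
 [ 404  360   11    6   38]
 [ 416  367    8    8   33]
 [ 391  368   11    7   39]
 [ 414  375    6    7   17]
 [ 397  381    6    7   29]
 [ 325  393   77    7  405]
 [   3  397    9    3   20]]
```

```bash
python3 -c "
from workcell import ticket,sensors
print(sensors.observe()['clock']);print(ticket.sign_off())"
```

```text
26.675
the job is handed in; nothing more can be done
None
```

I set the loose pad (pad_c) on the heap and slid the pile home with the fingers. Each fence got two pushes, the last ones ending firmly at 12–13.5 N. I retracted the arm and handed the job in at 26.7 s of the 72 s limit.

- **Top pad (pad_c):** in the last pictures it measures x ≈ 24.3 mm, y ≈ 28.7 mm and yaw ≈ 1.3° in the corner frame. All three are within limits, but the corner's own yaw is only known to about 1°.
- **Lower pads (pad_a and pad_b):** I did not measure these numerically. By eye the visible corner edge of the whole pile is clean and within about 0.6 px (1–2 mm) of where a snug pile should show it.
- **Fix along the way:** after the first push against the far fence, pad_b still stuck out between the fingers. The push against the left fence and a second far-fence push squared it.
- **Bystanders:** the image comparison could not clear them because the parked arm hid the area around the carton, pad_c's old place, the brown bottle and the ink tin. I planned the moves well clear of them and saw no unexpected contact forces.

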